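# Clamp the spray-gun air cap in the bench vise

## Robot

A 6-joint arm with a two-finger parallel gripper is mounted at the origin on a cart in front of the work surface, level with it; the furniture and walls round the work are solid. World frame = base frame: x ahead of the robot, y to its left, z up, the work surface at z = 0. Lengths are in m, angles in rad, forces in N, time in s.
With the tool pointing down it reaches from about 0.375 to 0.975 m from the base axis. Payload 3.8 kg.
Tool frame: the origin (TCP) lies between the finger pads; the fingertips stand 11 mm ahead of it and the grasp point (between the pads) lies 8 mm behind it; z points along the fingers, y is the direction in which the jaws open and shut (so a half turn about z gives the same grasp; the last joint's range is limited). The gripper opens to 88 mm and grips with 3 to 60 N. Pads are 18 mm wide; open, the fingers measure 123 mm over their backs; the gripper's body (75 mm by 187 mm) begins 45 mm behind the grasp point.
Start: joints at [-0.037, 0.264, 1.604, -0, 1.274, -0.037], TCP at [0.675, -0, 0.221] pointing down, gripper open.
Joint ranges: [-2.63, 2.63], [-0.94, 2.18], [0.31, 2.57], [-1.31, 4.45], [0, 2.66], [-2.55, 2.55]. Speed limits (rad/s): [2.57, 2.57, 3.14, 3.14, 3.14, 3.14].

## Interface

Orientations are given as a unit quaternion [x, y, z, w].
In Python, from bench import r, vision, finder gives the robot as it stands.
- The arm moves only by the tool step_arm, never from a script. Its argument "steps" is one flat list of numbers, 5 for each row, row after row: the opening in per cent of the stroke, from 0 (shut) to 100 (fully open), then the shift along the tool's x, y, z in m, then the turn about the tool's z in degrees. In form: [gripper, x, y, z, yaw, gripper, x, y, z, yaw, ...]. A call has 1 to 12 rows; each row is the pose to reach, as a shift and turn from the pose commanded when the call began, along the tool's axes at that moment; what a row does not reach only later rows make up. A row lasts 1/12 s, in which the tool goes at most 41.7 mm and 7.16 degrees, less where a joint would pass 70% of its speed; a pose out of reach is approached as far as the arm can. A call with a gripper value outside its range is refused whole. The fingers move at their own pace and stop on an object; the grip force is fixed at half the most. Time passes only in rows, so rows that repeat a pose let the fingers close. It gives the time, the measured TCP pose, the force and the opening at its end, in the units of the state.
- r.state(): the state, without advancing time (a new reading comes with each control period).
- vision.snapshot(name): name is "scene" or "side" or "wrist"; returns the picture (480x640x3 uint8, red, green, blue); there is no depth.
- vision.camera_params(name): a dict with "fx", "fy", "cx", "cy" (pixels), "rvec" (rotation vector, rad) and "tvec" (3), from world to camera coordinates, as OpenCV has them; the wrist camera has in their place "hand_eye" (4x4, takes a point from camera to tool coordinates, whose origin is the TCP and whose axes are the flange's). Camera axes: x right, y down, z forward; pixel columns grow to the right and rows downward; lengths in m; the calibration is good to about 2 mm. A picture is of the moment at which its call begins: read the wrist's pose just before it. camera_params takes no time and is no camera call.
- r.sign_off(): hands the job in, once; it reports no verdict.
Trained networks look in the newest picture that a camera, given by its name, has taken for a name from the list of things; names that differ only in an ending like _2 or _b are one class to them, and where a whole thing is asked for, a point or a joint stands for the part that bears it (a point fixed in the world has none). Each returns a list of dicts, best first, with "p" (0 to 1); they miss things now and then, are a little off and sometimes report something else, mostly with a low value. They report only what shows in the picture. A call takes as long as a camera call. They do not tell look-alikes from the thing itself.
- finder.cut_out(target, camera): "region" (480x640 bool, what is visible of it) and "centre" ([column, row] in pixels, amid what is visible of it).
The state is a dict: "t": time; "q": joint angles; "qd": joint speeds; "tau": joint torques, N m; "tool_pos": TCP position; "tool_rot": TCP orientation; "force": force on the tool from outside, world axes, zero at the start; "ft_torque": the same for the moment, N m; "gripper_width": finger opening in m.
Only numpy, scipy, OpenCV 4.12 (cv2) and the standard library are available. Lean on these libraries where they do the work, as an engineer would, in place of code of your own. Each camera call takes 0.05 s, during which the arm holds its last target.

## Task

Stand the brass spray-gun air cap, horns up, flat on the seat between the open jaws of the small bench vise. Then turn the vise's T-handle clockwise until you feel the jaw take hold, and go on only about 25 degrees more, so that the cap is held firmly but its soft brass is not crushed. Let go of the handle and leave the other things where they are.

Things in the scene. Friction and masses are not known exactly. Their poses are not given: they have to be found in the camera images.
- air_cap: The part: a turned brass spray-gun air cap, round, 27 mm in diameter, 12 mm high plus two small horns on top (16 mm high in all), about 45 g. Origin at the centre of its underside, z up through the horns. It starts standing on the bench, horns up, among other small things.
- vise: Low grey bench vise, fixed to the bench; origin at the centre of the underside of its base, 70 (x) x 210 (y) x 14 mm. A bright seat rib, 26 mm wide, top at z = 26 mm, runs along y at x = 0. The jaws on it, 34 mm wide in x, reach z = 40 mm; both x sides are open. The housing of the T-handle is 56 x 56 mm round y = -70 mm, top at z = 36 mm.
- seat (a point): Point on top of the seat rib between the open jaws, at (0, 32.5, 26) mm in the vise's frame, same axes: a cap standing here clears both jaws by 4 mm or more.
- bed (a point): Point on the vise's bed at (0, 57, 14) mm in its frame, below the mean place of the fixed jaw's face. The fixed jaw can stand up to 6 mm either way along y and is not measured: where the cap gets clamped must be felt. The sliding jaw's bright sprung pad has its face at y = 12 mm + 7 mm per rad of handle and closes towards +y.
- handle_grip (a point): Centre of the black bar of the T-handle, on its upright turning axis, 68 mm above the bench, 32 mm above the housing. The bar is flat-sided, 76 mm long (this point's x axis), 12 mm thick (y), 16 mm high (z), on a 10 mm shaft. The point turns with the handle; a half turn of the bar looks the same.
- handle (a joint): Angle of the T-handle in rad, growing clockwise seen from above, which closes the jaw; 0 = bar along the vise's x axis, jaw open; starts at 0 to 0.3, stop at 5. It stays where it is left. Friction is a steady 0.32 N m; once the cap is gripped the torque rises 0.39 N m per rad (56 N of clamping per rad). Well clamped: about 25 N, 0.45 rad past first grip (14 to 38 N); over 55 N crushes it.
- cap_blue: Bystander: ribbed plastic screw cap, 30 mm across, 14 mm high, no horns. Origin at the centre of its underside.
- tin_quarter: Bystander: small open tin, 71 mm across, 66 mm high. Origin at the centre of its underside.
- tape_masking: Bystander: wide roll of tape lying flat, 92 mm across, 26 mm high. Origin at the centre of its underside.
- tape_black: Bystander: small roll of tape lying flat, 66 mm across, 19 mm high. Origin at the centre of its underside.
Not all that is in view belongs to the job. Leave any pink look-alike of the air_cap alone.

How it is judged:
On the way, in this order (a step that is already met when the one before it is completed fails the run):
1. the air cap stands flat on the seat between the jaws, let go of, not yet clamped (z of air_cap in the frame of vise between 0.024 and 0.03 m and x of air_cap in the frame of vise between -0.008 and 0.008 m and y of air_cap in the frame of vise between 0.016 and 0.064 m and angle between air_cap's own z axis and vertical below 0.15 rad and contact force between the fingers and air_cap below 0.1 N and contact force between air_cap and vise below 6 N), for 0.2 s.
2. the jaws have gripped the cap on the seat (z of air_cap in the frame of vise between 0.024 and 0.03 m and x of air_cap in the frame of vise between -0.008 and 0.008 m and y of air_cap in the frame of vise between 0.016 and 0.064 m and angle between air_cap's own z axis and vertical below 0.15 rad and contact force between air_cap and vise above 14 N), for 0.1 s.
At the end, for the whole second after the job is handed in: The air cap stands upright (within 0.15 rad) and flat on the seat rib (its underside within 24 to 30 mm of height in the vise's frame, within 8 mm of the rib's middle line), between the jaws, clamped with 14 to 38 N, at rest, with the handle standing still and let go of (all of step 2 and contact force between the fingers and air_cap below 0.1 N and contact force between air_cap and vise below 38 N and linear speed of air_cap below 0.01 m/s and velocity of joint handle between -0.05 and 0.05 rad/s); the robot touches nothing.
It fails at once if the vise presses on the cap with more than 55 N (crushed) (contact force between air_cap and vise above 55 N).
It fails at once if bystander cap_blue is moved by more than 20 mm (distance of cap_blue from where it was at the start of the episode above 0.02 m).
It fails at once if bystander tin_quarter is moved by more than 20 mm (distance of tin_quarter from where it was at the start of the episode above 0.02 m).
It fails at once if bystander tape_masking is moved by more than 20 mm (distance of tape_masking from where it was at the start of the episode above 0.02 m).
It fails at once if bystander tape_black is moved by more than 20 mm (distance of tape_black from where it was at the start of the episode above 0.02 m).
It also fails if it takes over 61 s, if anything falls off the work surface, if the arm or the gripper's body presses on something with over 40 N, if the wrist force passes 120 N, or if a joint passes its speed limit or range.

## Working session

There is one attempt and no reset: what is moved stays moved. The work goes in short steps, Python scripts to look and compute and a tool call to move; the robot and the scene stay as the last step left them, time stands still between calls to the robot, and variables do not carry over. Pictures are saved under pics/ and viewed, and the job is handed in when it is done.

Besides the shell and the picture viewer there is one more tool, called after "Request:" in YAML: its name, and indented under it one key for each argument. step_arm: Moves the arm, as the interface text tells. Its arguments: {"type":"object","properties":{"steps":{"type":"array"}},"required":["steps"]}

```bash
mkdir -p pics; ls; python3 - <<'E'
from bench import r,vision,finder
import cv2
print(r.state())
for n in ["scene","side","wrist"]:
    im=vision.snapshot(n); cv2.imwrite(f"pics/a_{n}.png",im[:,:,::-1]); print(n,vision.camera_params(n))
E
```

```text
pics
{'t': 0.0, 'q': array([-3.69306697e-02,  2.64736328e-01,  1.60531132e+00, -1.79743138e-05,
        1.27371335e+00, -3.68793237e-02]), 'qd': array([-4.40607244e-04,  8.26873445e-04,  2.03893260e-05, -1.86959721e-03,
        1.40118867e-03,  1.24009071e-03]), 'tau': array([-9.59501231e-04, -5.02113855e+01, -3.56871557e+01,  7.25938403e-02,
        2.92220683e-02, -1.93505334e-04]), 'tool_pos': array([ 6.74275299e-01, -1.92695840e-06,  2.20033237e-01]), 'tool_rot': array([ 0.70712265,  0.70709008, -0.00074411, -0.00078854]), 'force': array([-0.15675859,  1.21863864,  0.09266415]), 'ft_torque': array([0.01992444, 0.01575362, 0.00723129]), 'gripper_width': 0.08800516795552148}
scene {'fx': 503.5242542652009, 'fy': 503.5242542652009, 'cx': 309.2843094497032, 'cy': 235.3578739448774, 'rvec': array([ 1.92028532, -1.05590335,  0.57649576]), 'tvec': array([-0.29242927,  0.34741979,  0.54848934])}
side {'fx': 617.795031037403, 'fy': 617.795031037403, 'cx': 321.29009901354925, 'cy': 239.65230885204616, 'rvec': array([ 2.24355468,  0.04526142, -0.03784318]), 'tvec': array([-0.57827374,  0.06263126,  1.26642219])}
wrist {'fx': 386.1668050868821, 'fy': 386.1668050868821, 'cx': 323.82367763473457, 'cy': 236.68402675211115, 'hand_eye': array([[ 4.18623928e-04, -9.66000657e-01, -2.58539273e-01,
         6.54409230e-02],
       [ 9.99999681e-01,  5.80166726e-04, -5.48534241e-04,
        -1.05728836e-04],
       [ 6.79880321e-04, -2.58538961e-01,  9.66000592e-01,
        -1.64622640e-01],
       [ 0.00000000e+00,  0.00000000e+00,  0.00000000e+00,
         1.00000000e+00]])}
```

View pics/a_scene.png

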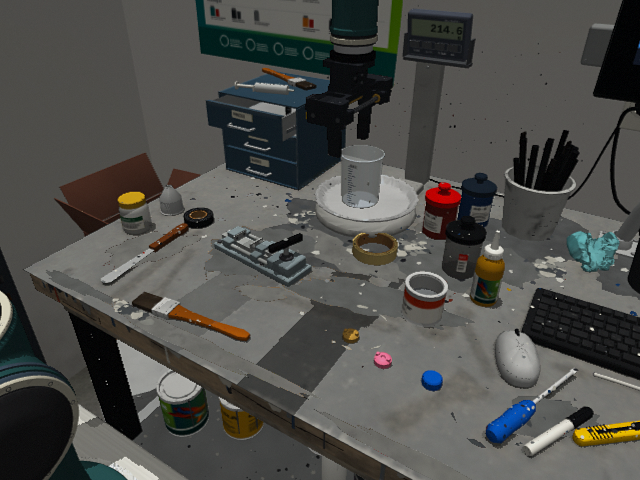

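View pics/a_side.png

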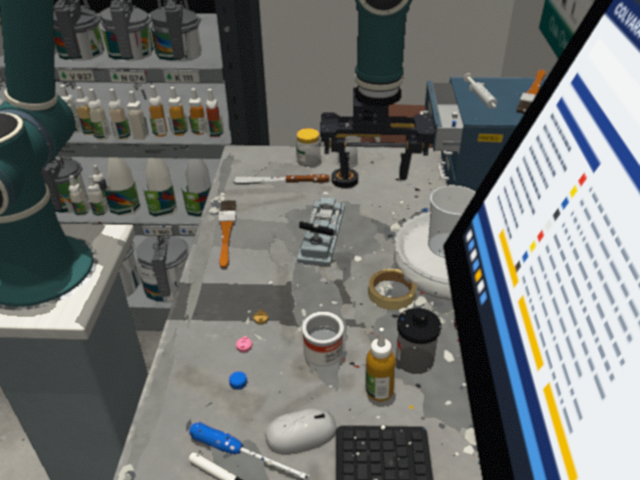

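View pics/a_wrist.png

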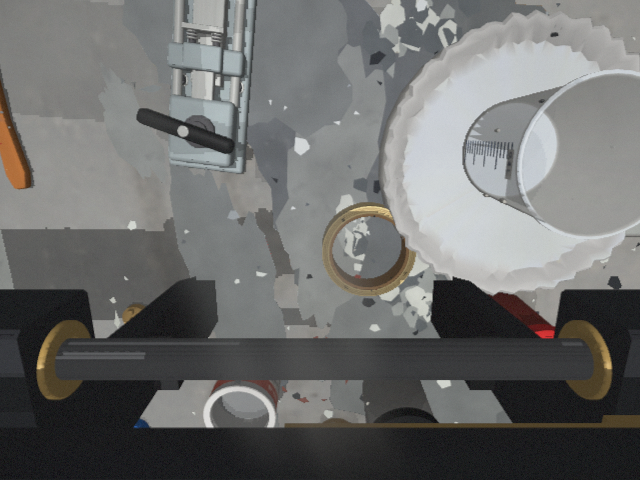

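```bash
cat > h.py <<'E'
import numpy as np, cv2
from scipy.spatial.transform import Rotation as R
from bench import r,vision,finder
def campose(n,st=None):
    p=vision.camera_params(n)
    K=np.array([[p['fx'],0,p['cx']],[0,p['fy'],p['cy']],[0,0,1]])
    if n=='wrist':
        st=st or r.state()
        T=np.eye(4);T[:3,:3]=R.from_quat(st['tool_rot']).as_matrix();T[:3,3]=st['tool_pos']
        M=T@p['hand_eye'];return K,M[:3,:3],M[:3,3]
    Rm=cv2.Rodrigues(p['rvec'])[0];return K,Rm.T,-Rm.T@p['tvec']
def onz(n,uv,z,cp=None):
    K,Rm,c=cp or campose(n)
    d=Rm@np.linalg.inv(K)@np.array([uv[0],uv[1],1.]);return c+d*(z-c[2])/d[2]
def proj(n,P,cp=None):
    K,Rm,c=cp or campose(n); P=np.atleast_2d(P)
    q=(P-c)@Rm@K.T;return q[:,:2]/q[:,2:]
E
python3 - <<'E'
from h import *
for n in ['scene','side','wrist']:
    im=vision.snapshot(n);cp=campose(n)
    for t,z in [('air_cap',.007),('cap_blue',.007),('vise',.02),('handle_grip',.068),('tin_quarter',.033),('tape_masking',.013),('tape_black',.01)]:
        for d in finder.cut_out(t,n)[:3]:
            print(n,t,round(d['p'],2),np.round(d['centre'],1),d['region'].sum(),np.round(onz(n,d['centre'],z,cp),4))
print(r.state()['t'])
im=cv2.imread('pics/a_scene.png');cv2.imwrite('pics/b1.png',cv2.resize(im[290:410,270:470],None,fx=4,fy=4,interpolation=2))
im=cv2.imread('pics/a_wrist.png');cv2.imwrite('pics/b2.png',cv2.resize(im[0:190,110:310],None,fx=3,fy=3,interpolation=2))
E
```

```text
scene air_cap 0.59 [380.9 358. ] 240 [ 0.4534 -0.1895  0.007 ]
scene air_cap 0.52 [350.4 334.4] 227 [ 0.4742 -0.1245  0.007 ]
scene cap_blue 0.8 [431.8 378.8] 293 [ 0.4559 -0.2713  0.007 ]
scene vise 0.92 [272.3 254.9] 2688 [0.5771 0.1079 0.02  ]
scene handle_grip 0.64 [284.4 241.8] 389 [0.5691 0.0714 0.068 ]
scene tin_quarter 0.78 [423.9 300.5] 2097 [ 0.5887 -0.203   0.033 ]
scene tape_masking 0.88 [370.7 252.7] 1086 [ 0.6972 -0.0492  0.013 ]
scene tape_masking 0.17 [197.3 220.1] 511 [0.607  0.3375 0.013 ]
scene tape_black 0.81 [198.8 217.9] 556 [0.6197 0.3453 0.01  ]
side air_cap 0.7 [258.8 317.1] 142 [ 0.4687 -0.1239  0.007 ]
side air_cap 0.44 [245.7 344.3] 196 [ 0.4539 -0.1912  0.007 ]
side cap_blue 0.7 [239.3 380.8] 269 [ 0.4546 -0.2718  0.007 ]
side cap_blue 0.24 [319.9 235.9] 1913 [0.5704 0.1226 0.007 ]
side vise 0.73 [317.  235.3] 1882 [0.5651 0.108  0.02  ]
side handle_grip 0.66 [315.1 226.7] 343 [0.5636 0.0752 0.068 ]
side handle_grip 0.5 [241.1 382.4] 275 [ 0.4709 -0.3229  0.068 ]
side tin_quarter 0.85 [323.1 340.6] 1912 [ 0.5917 -0.2012  0.033 ]
side tape_masking 0.69 [388.8 298.2] 1243 [ 0.7106 -0.0717  0.013 ]
side tape_masking 0.33 [322.6 338.4] 1982 [ 0.5896 -0.1779  0.013 ]
wrist air_cap 0.76 [132.  309.6] 196 [ 0.4694 -0.1169  0.007 ]
wrist cap_blue 0.53 [136.9 422.6] 61 [ 0.4568 -0.2606  0.007 ]
wrist vise 0.96 [205.   81.4] 14154 [0.5694 0.1098 0.02  ]
wrist handle_grip 0.87 [188.8 131.5] 1664 [0.5674 0.0668 0.068 ]
wrist tin_quarter 0.96 [242.5 404.6] 3261 [ 0.5877 -0.2152  0.033 ]
wrist tape_masking 0.58 [359.4 277.5] 3203 [ 0.7113 -0.0778  0.013 ]
wrist tape_black 0.19 [189.4 129.6] 1668 [0.5485 0.0688 0.01  ]
1.35
```

View pics/b1.png

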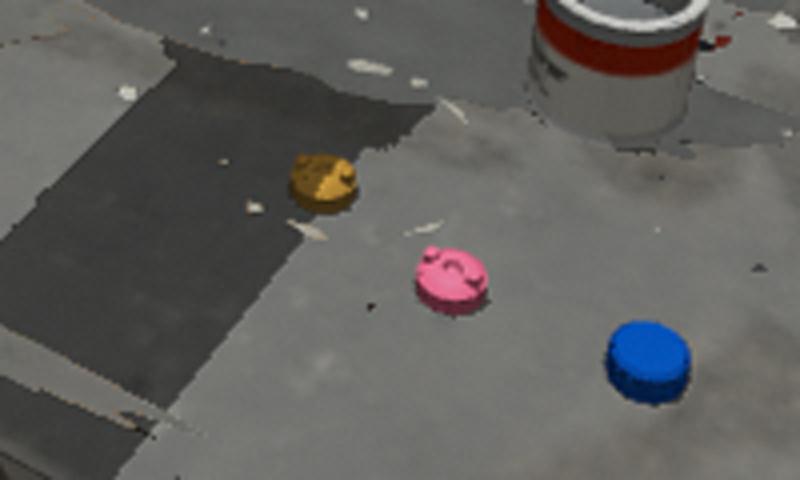

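View pics/b2.png

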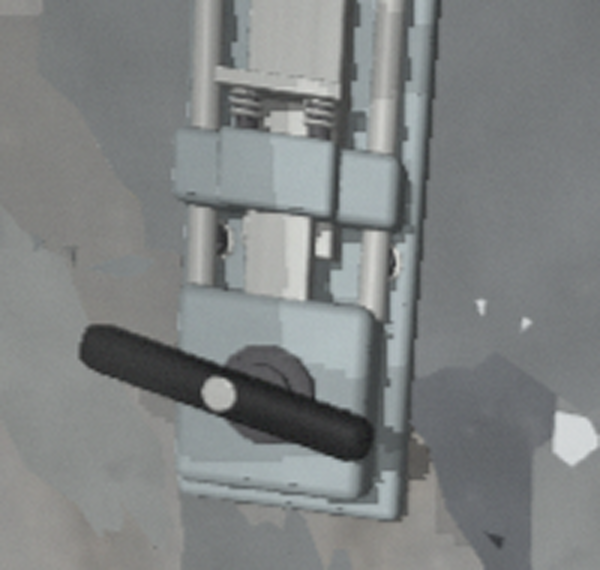

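Request:
step_arm:
  steps: [100,-0.18,-0.203,0,0,100,-0.18,-0.203,0,0,100,-0.18,-0.203,0,0,100,-0.18,-0.203,0,0,100,-0.18,-0.203,0,0,100,-0.18,-0.203,0,0,100,-0.18,-0.203,0,0,100,-0.18,-0.203,0,0,100,-0.18,-0.203,0,0,100,-0.18,-0.203,0,0]

```text
t: 2.18
tool_pos: [0.4727, -0.1798, 0.2217]
tool_rot: [0.707, 0.707, 0.001, 0.0]
force: [0.2, 0.3, 0.3]
gripper_width: 0.0881
```

```bash
python3 - <<'E'
from h import *
cp=campose('wrist');print(r.state()['t'],r.state()['tool_pos'])
im=vision.snapshot('wrist');cv2.imwrite('pics/c.png',im[:,:,::-1])
for d in finder.cut_out('air_cap','wrist')[:3]:
    ys,xs=np.where(d['region'])
    print(d['p'],d['centre'],xs.min(),xs.max(),ys.min(),ys.max(),onz('wrist',d['centre'],.007,cp))
E
```

```text
2.1833 [ 0.47271521 -0.17978121  0.22167585]
0.92 [324.0, 144.3] 309 336 130 158 [ 0.47281794 -0.12442616  0.007     ]
0.65 [300.1, 216.1] 288 314 201 227 [ 0.4488683  -0.19445048  0.007     ]
```

View pics/c.png

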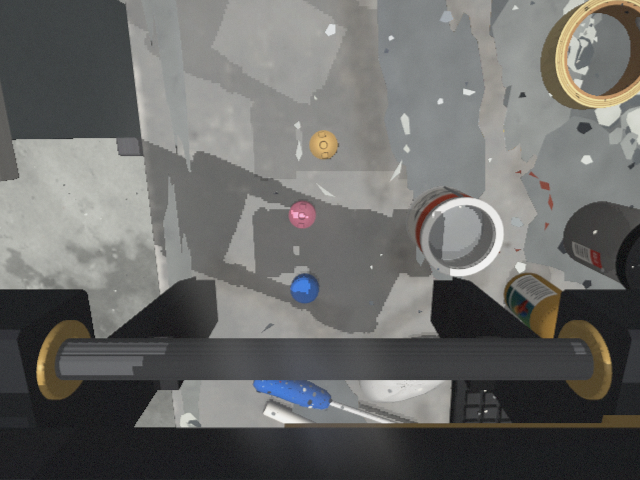

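Request:
step_arm:
  steps: [100,0.055,0,0,0,100,0.055,0,0,0,100,0.055,0,0.04,0,100,0.055,0,0.08,0,100,0.055,0,0.12,0,100,0.055,0,0.15,0,100,0.055,0,0.17,0,100,0.055,0,0.185,0,100,0.055,0,0.195,0,100,0.055,0,0.202,0,100,0.055,0,0.2055,0,100,0.055,0,0.2055,0]

```text
t: 3.28
tool_pos: [0.4724, -0.1247, 0.0156]
tool_rot: [0.707, 0.707, -0.0, -0.0]
force: [0.5, 0.5, 0.2]
gripper_width: 0.0879
```

```bash
python3 - <<'E'
from h import *
im=vision.snapshot('wrist');cv2.imwrite('pics/d.png',im[:,:,::-1])
E
```

```text
(no output)
```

View pics/d.png

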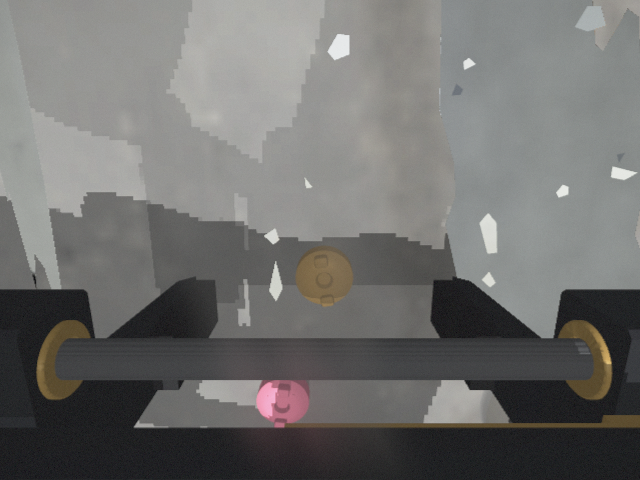

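```bash
python3 - <<'E'
from h import *
print(onz('wrist',(324,277),.009),r.state()['tool_pos'])
E
```

```text
[ 0.47263052 -0.12528734  0.009     ] [ 0.47273366 -0.12494058  0.01626299]
```

Centred to within half a millimetre. Close.

Request:
step_arm:
  steps: [0,0,0,0,0,0,0,0,0,0,0,0,0,0,0,0,0,0,0,0,0,0,0,0,0,0,0,0,0,0,0,0,0,0,0,0,0,0,0,0,0,0,0,0,0,0,0,0,0,0,0,0,0,0,0]

```text
t: 4.25
tool_pos: [0.472, -0.125, 0.0158]
tool_rot: [0.707, 0.707, -0.0, -0.0]
force: [0.3, -0.4, 0.7]
gripper_width: 0.017
```

```bash
python3 - <<'E'
from h import *
print(r.state()['gripper_width'])
im=vision.snapshot('wrist');cv2.imwrite('pics/e.png',im[:,:,::-1])
im=vision.snapshot('side');cv2.imwrite('pics/e2.png',cv2.resize(im[250:400,180:380,::-1],None,fx=4,fy=4))
print(r.state()['gripper_width'])
E
```

```text
0.017003441674193872
0.0089676107457018
```

View pics/e.png

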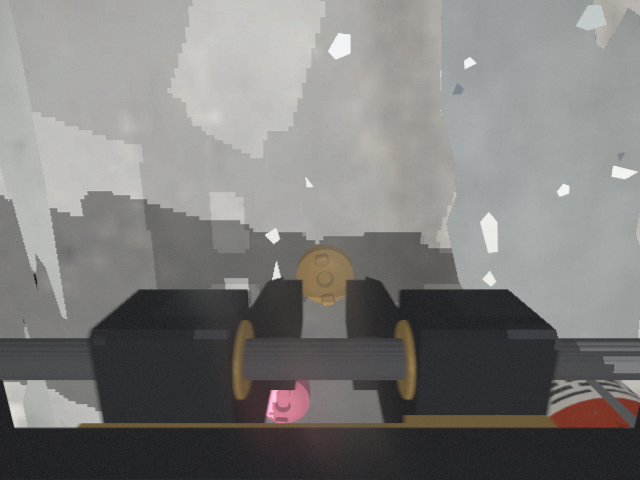

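View pics/e2.png

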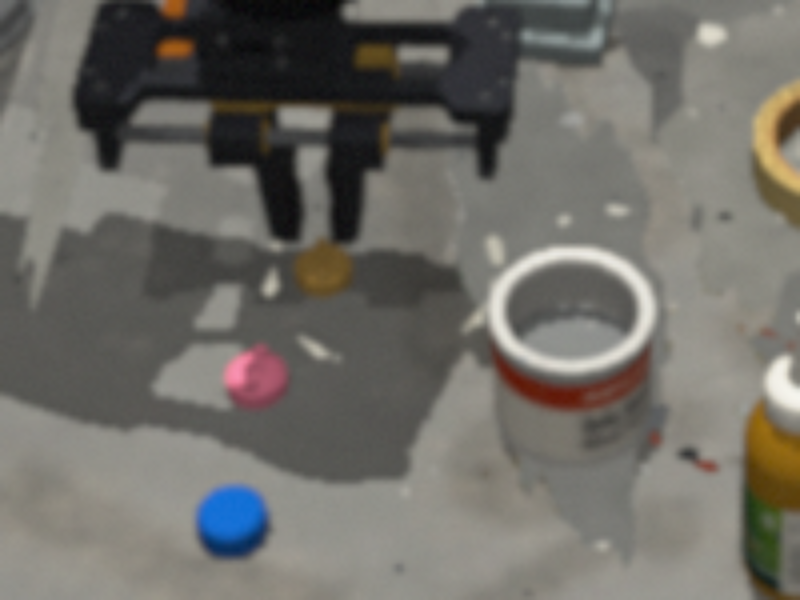

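```bash
python3 - <<'E'
from h import *
s=r.state();p=s['tool_pos'];print(s['gripper_width'],p)
Rm=R.from_quat(s['tool_rot']).as_matrix()
for y in (-.008,.008):
  for z in (-.008,0,.011):
   for x in (-.009,.009):
    P=p+Rm@[x,y,z];print(x,y,z,[np.round(proj(n,P)[0]) for n in('wrist','side','scene')])
n='side';im=vision.snapshot(n);cv2.imwrite('pics/f.png',cv2.resize(im[250:400,180:380,::-1],None,fx=4,fy=4))
n='scene';im=vision.snapshot(n);cv2.imwrite('pics/f2.png',cv2.resize(im[250:400,270:470,::-1],None,fx=4,fy=4))
E
```

```text
0.0089676107457018 [ 0.47198693 -0.12499003  0.01577135]
-0.009 -0.008 -0.008 [array([306., 308.]), array([255., 315.]), array([353., 333.])]
0.009 -0.008 -0.008 [array([306., 269.]), array([256., 308.]), array([343., 328.])]
-0.009 -0.008 0 [array([307., 300.]), array([255., 318.]), array([353., 336.])]
0.009 -0.008 0 [array([306., 263.]), array([256., 311.]), array([343., 332.])]
-0.009 -0.008 0.011 [array([308., 291.]), array([256., 322.]), array([353., 341.])]
0.009 -0.008 0.011 [array([307., 256.]), array([257., 315.]), array([343., 337.])]
-0.009 0.008 -0.008 [array([342., 308.]), array([264., 315.]), array([358., 327.])]
0.009 0.008 -0.008 [array([343., 269.]), array([265., 308.]), array([348., 323.])]
-0.009 0.008 0 [array([342., 300.]), array([264., 318.]), array([357., 330.])]
0.009 0.008 0 [array([342., 263.]), array([265., 311.]), array([348., 326.])]
-0.009 0.008 0.011 [array([341., 291.]), array([264., 322.]), array([357., 335.])]
0.009 0.008 0.011 [array([341., 256.]), array([265., 315.]), array([348., 331.])]
```

View pics/f2.png

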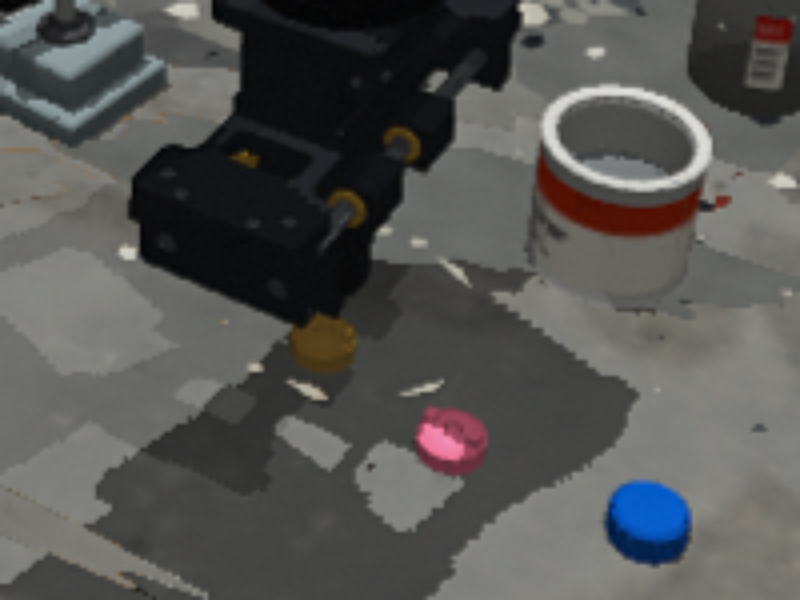

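The claimed fingertip position doesn't match what I see. In both the wrist and side views the fingertips end about 28 mm short of it, at tool z of about -17 mm, so they closed above the cap. The cap has not moved. I'll open, confirm the offset, and then go lower.

Request:
step_arm:
  steps: [100,0,0,0,0,100,0,0,0,0,100,0,0,0,0,100,0,0,0,0,100,0,0,0,0,100,0,0,0,0,100,0,0,0,0,100,0,0,0,0,100,0,0,0,0,100,0,0,0,0]

```text
t: 5.28
tool_pos: [0.472, -0.125, 0.0158]
tool_rot: [0.707, 0.707, -0.0, -0.0]
force: [0.2, -0.0, 0.2]
gripper_width: 0.0661
```

```bash
python3 - <<'E'
from h import *
s=r.state();p=s['tool_pos'];print(s['gripper_width'],p)
Rm=R.from_quat(s['tool_rot']).as_matrix();w=s['gripper_width']/2
out=[]
for n,(a,b,c,d,f) in {'wrist':(200,420,150,470,2),'side':(220,340,180,340,4),'scene':(230,380,250,450,4)}.items():
    im=vision.snapshot(n)[:,:,::-1].copy()
    im=cv2.resize(im,None,fx=f,fy=f)
    for z,col in ((.011,(0,0,255)),(-.017,(0,255,0))):
        for y in(-w,w):
            P=[p+Rm@[x,y,z] for x in(-.009,.009)]
            q=(proj(n,P)*f).astype(int);cv2.line(im,tuple(map(int,q[0])),tuple(map(int,q[1])),col,2)
    cv2.imwrite(f'pics/g_{n}.png',im[a*f:b*f,c*f:d*f])
E
```

```text
0.06611931620999356 [ 0.47196469 -0.12500882  0.01579147]
```

View pics/g_wrist.png

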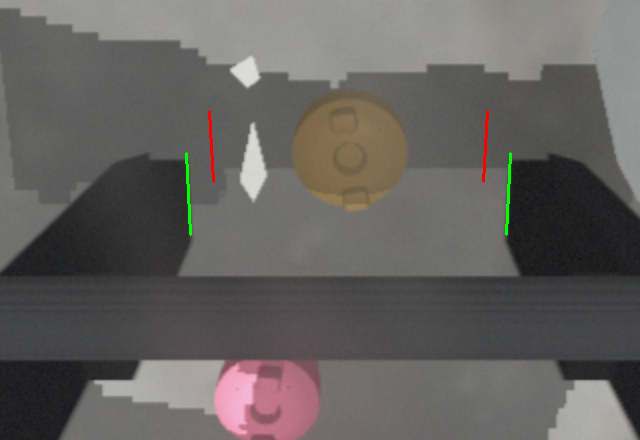

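View pics/g_side.png

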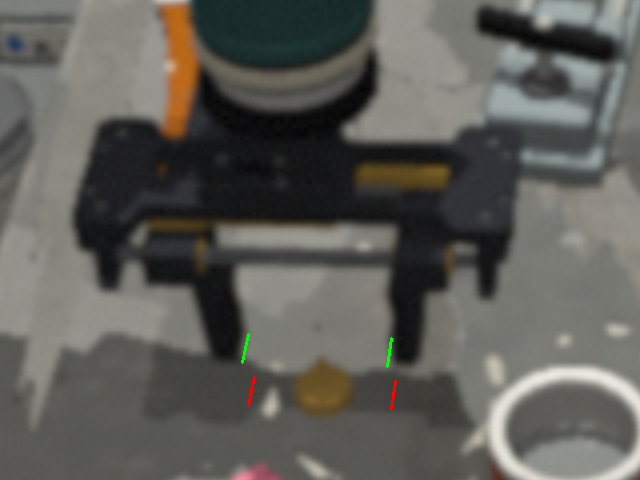

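Request:
step_arm:
  steps: [75,0,0,0.008,0,75,0,0,0.016,0,75,0,0,0.021,0,75,0,0,0.024,0,75,0,0,0.026,0,75,0,0,0.028,0,75,0,0,0.028,0]

```text
t: 6.02
tool_pos: [0.4717, -0.1249, -0.0127]
tool_rot: [0.707, 0.707, -0.0, -0.0]
force: [-0.7, -0.6, 0.7]
gripper_width: 0.0664
```

Request:
step_arm:
  steps: [0,0,0,0,0,0,0,0,0,0,0,0,0,0,0,0,0,0,0,0,0,0,0,0,0,0,0,0,0,0,0,0,0,0,0,0,0,0,0,0,0,0,0,0,0,0,0,0,0,0]

```text
t: 6.85
tool_pos: [0.4721, -0.125, -0.0121]
tool_rot: [0.707, 0.707, 0.0, 0.0]
force: [-1.1, 0.1, 1.1]
gripper_width: 0.0241
```

```bash
python3 - <<'E'
from h import *
im=vision.snapshot('wrist');cv2.imwrite('pics/i.png',im[:,:,::-1])
n='side';im=vision.snapshot(n);cv2.imwrite('pics/i2.png',cv2.resize(im[250:400,180:380,::-1],None,fx=4,fy=4))
print(r.state()['gripper_width'])
E
```

```text
0.024585613368632818
```

View pics/i.png

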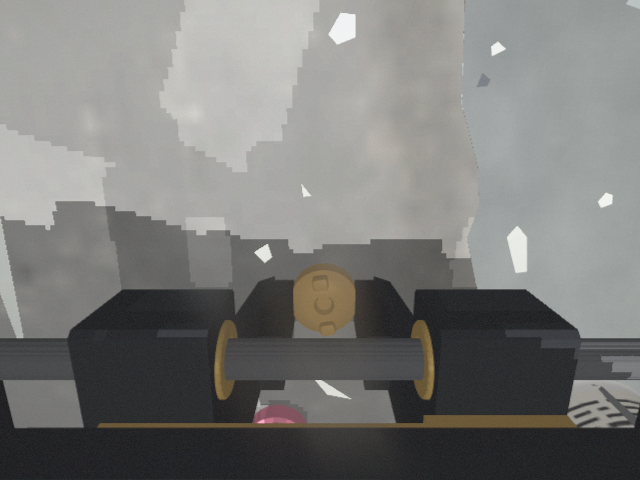

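View pics/i2.png

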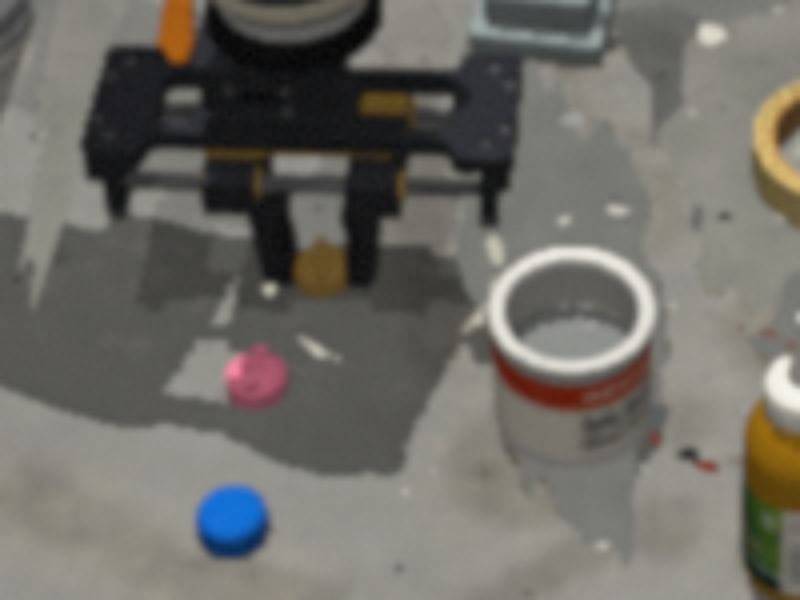

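Request:
step_arm:
  steps: [0,0,0,-0.005,0,0,0,0,-0.015,0,0,0,0,-0.03,0,0,0,0,-0.05,0,0,0,0,-0.075,0,0,0,0,-0.095,0,0,0,0,-0.112,0,0,0,0,-0.112,0]

```text
t: 7.62
tool_pos: [0.4752, -0.126, 0.1046]
tool_rot: [0.707, 0.707, 0.002, 0.004]
force: [1.0, -0.9, -0.4]
gripper_width: 0.0244
```

```bash
python3 - <<'E'
from h import *
im=vision.snapshot('wrist');cv2.imwrite('pics/j.png',cv2.resize(im[240:420,220:440,::-1],None,fx=3,fy=3))
s=r.state();print(s['tool_pos'],s['gripper_width'])
E
```

```text
[ 0.47401241 -0.12562979  0.10251852] 0.024259102222096762
```

View pics/j.png

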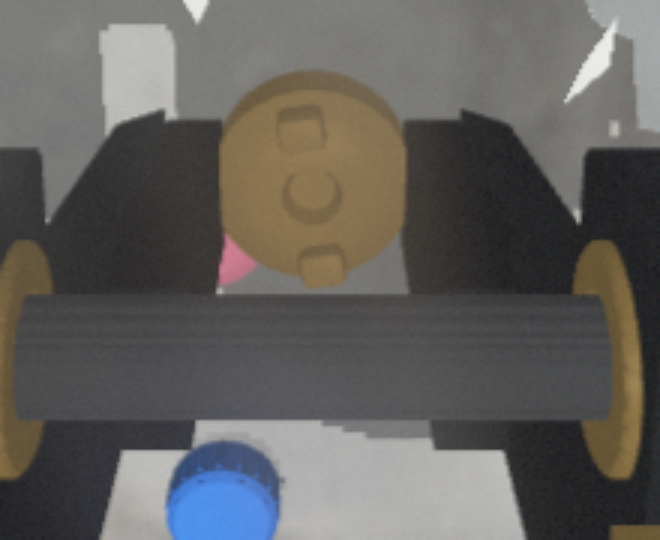

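Request:
step_arm:
  steps: [0,0.02,0.01,-0.04,0,0,0.05,0.03,-0.08,0,0,0.08,0.05,-0.11,0,0,0.11,0.065,-0.13,0,0,0.14,0.08,-0.145,0,0,0.165,0.09,-0.145,0,0,0.18,0.096,-0.145,0,0,0.185,0.096,-0.145,0,0,0.185,0.096,-0.145,0,0,0.185,0.096,-0.145,0]

```text
t: 8.5
tool_pos: [0.5667, 0.0594, 0.243]
tool_rot: [0.707, 0.707, -0.001, -0.001]
force: [-0.1, -0.9, -0.3]
gripper_width: 0.0247
```

```bash
python3 - <<'E'
from h import *
s=r.state();print(s['t'],s['tool_pos'],s['tool_rot'],s['gripper_width'])
im=vision.snapshot('wrist');cv2.imwrite('pics/k.png',im[:,:,::-1])
np.savez('k.npz',tp=s['tool_pos'],tr=s['tool_rot'])
a=cv2.resize(im[0:290,200:440,::-1],None,fx=2.5,fy=2.5,interpolation=2);cv2.imwrite('pics/k2.png',a[:600])
E
```

```text
8.5 [0.56670219 0.05944646 0.24298793] [ 0.70694465  0.70726678 -0.00149369 -0.00085677] 0.0247396404125508
```

View pics/k.png

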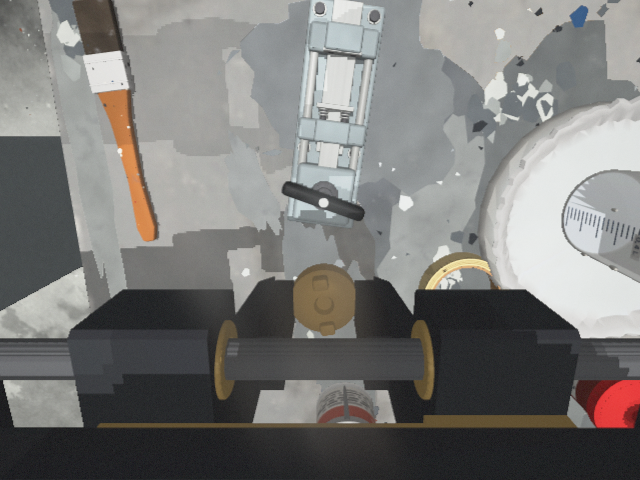

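Request:
step_arm:
  steps: [0,0.02,0,0,0,0,0.04,0.004,0,0,0,0.06,0.004,0.02,0,0,0.06,0.004,0.04,0,0,0.06,0.004,0.05,0,0,0.06,0.004,0.05,0,0,0.06,0.004,0.05,0,0,0.06,0.004,0.05,0]

```text
t: 9.22
tool_pos: [0.5725, 0.119, 0.1957]
tool_rot: [0.708, 0.707, 0.0, 0.0]
force: [0.4, -0.2, -0.0]
gripper_width: 0.0249
```

```bash
python3 - <<'E'
from h import *
s=r.state();print(s['t'],s['tool_pos'],s['tool_rot'],s['gripper_width'])
im=vision.snapshot('wrist');cv2.imwrite('pics/l.png',im[:,:,::-1])
np.savez('l.npz',tp=s['tool_pos'],tr=s['tool_rot'])
a=cv2.resize(im[0:280,230:430,::-1],None,fx=2.14,fy=2.14,interpolation=2);cv2.imwrite('pics/l2.png',a)
k=cv2.imread('pics/k.png');cv2.imwrite('pics/k2.png',cv2.resize(k[0:230,270:400],None,fx=2.6,fy=2.6,interpolation=2))
E
```

```text
9.2167 [0.57248552 0.11896142 0.19567695] [7.07629220e-01 7.06583758e-01 3.58496250e-04 3.89149198e-04] 0.024893394715500262
```

View pics/l2.png

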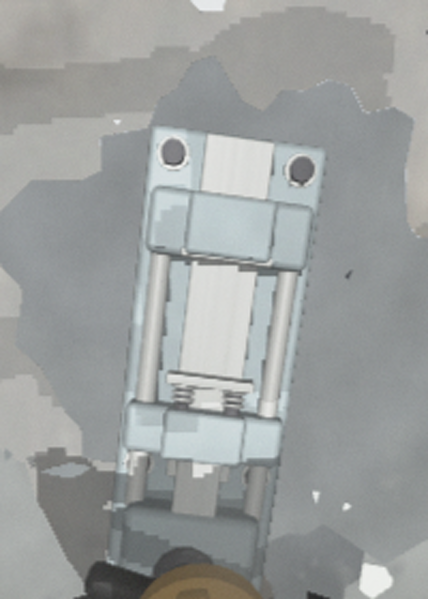

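View pics/k2.png

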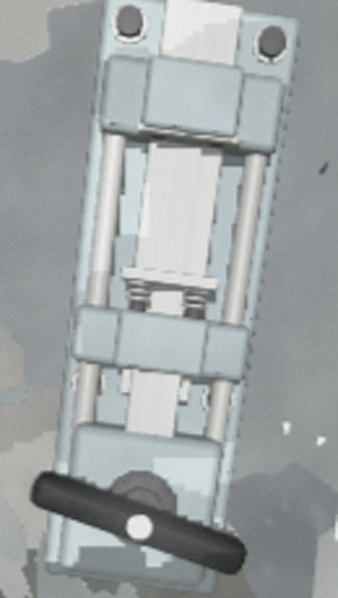

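```bash
cat > fit.py <<'E'
from h import *
def cpf(f):
    d=np.load(f);return campose('wrist',dict(tool_pos=d['tp'],tool_rot=d['tr']))
L=cpf('l.npz');K_=cpf('k.npz')
l=lambda u,v,z:onz('wrist',(u/2.14+230,v/2.14),z,L)
k=lambda u,v,z:onz('wrist',(u/2.6+270,v/2.6),z,K_)
a,b=l(153,127,.014),l(325,150,.014)
print('corners',a,b,np.linalg.norm(a-b))
e=(b-a)[:2];th=np.arctan2(e[1],e[0]);print('yaw',np.degrees(th))
ey=np.array([-np.sin(th),np.cos(th)])
print('origin from corners',(a+b)[:2]/2-.105*ey)
for nm,f,pts in(('l',l,[(190,262),(181,380),(253,270),(243,385)]),('k',k,[(149,145),(136,267),(220,150),(210,275)])):
    p=[f(u,v,.026) for u,v in pts]
    for q in(p[0]-p[1],p[2]-p[3]): print('rib yaw',np.degrees(np.arctan2(-q[0],q[1])))
    print('rib width',np.linalg.norm(p[0]-p[2]),'mid',(p[0]+p[2])/2,(p[1]+p[3])/2)
print('axis k',k(140,527,.077))
print('k base near corners',k(45,572,.014),k(215,590,.014))
print('bar ends',k(35,487,.068),k(243,553,.068))
E
python3 fit.py
```

```text
corners [0.55404274 0.24349738 0.014     ] [0.62080196 0.235185   0.014     ] 0.06727473319026979
yaw -7.097525942623524
origin from corners [0.57444869 0.13514577]
rib yaw -4.798679855061905
rib yaw -4.298202153963025
rib width 0.024676533825029066 mid [0.58050564 0.19163885 0.026     ] [0.57692038 0.14659886 0.026     ]
rib yaw -6.426611386436797
rib yaw -3.736142585968294
rib width 0.024893774274555684 mid [0.58111914 0.19197608 0.026     ] [0.57748946 0.15103128 0.026     ]
axis k [0.56586624 0.06672265 0.077     ]
k base near corners [0.52751367 0.03727867 0.014     ] [0.59587602 0.02997445 0.014     ]
bar ends [0.53025703 0.07878255 0.068     ] [0.60130184 0.05613643 0.068     ]
```

Request:
step_arm:
  steps: [0,0.025,0.003,0.02,3,0,0.05,0.006,0.04,6.8,0,0.05,0.006,0.07,6.8,0,0.05,0.006,0.1,6.8,0,0.05,0.006,0.12,6.8,0,0.05,0.006,0.135,6.8,0,0.05,0.006,0.145,6.8,0,0.05,0.006,0.145,6.8,0,0.05,0.006,0.145,6.8]

```text
t: 10.02
tool_pos: [0.5786, 0.1698, 0.0505]
tool_rot: [0.748, 0.664, 0.0, 0.0]
force: [1.0, 0.2, 0.3]
gripper_width: 0.0243
```

```bash
python3 - <<'E'
from h import *
s=r.state();print(s['t'],s['tool_pos'],s['tool_rot'],s['gripper_width'],s['force'])
im=vision.snapshot('wrist');cv2.imwrite('pics/m.png',im[:,:,::-1])
n='side';im=vision.snapshot(n);cv2.imwrite('pics/m2.png',cv2.resize(im[130:270,240:400,::-1],None,fx=4,fy=4))
n='scene';im=vision.snapshot(n);cv2.imwrite('pics/m3.png',cv2.resize(im[150:300,190:350,::-1],None,fx=4,fy=4))
E
```

```text
10.0167 [0.57863974 0.16982779 0.05050395] [7.47948438e-01 6.63756734e-01 3.17794605e-04 1.74933410e-04] 0.0243186216628728 [0.9523123  0.2210065  0.32189417]
```

View pics/m.png

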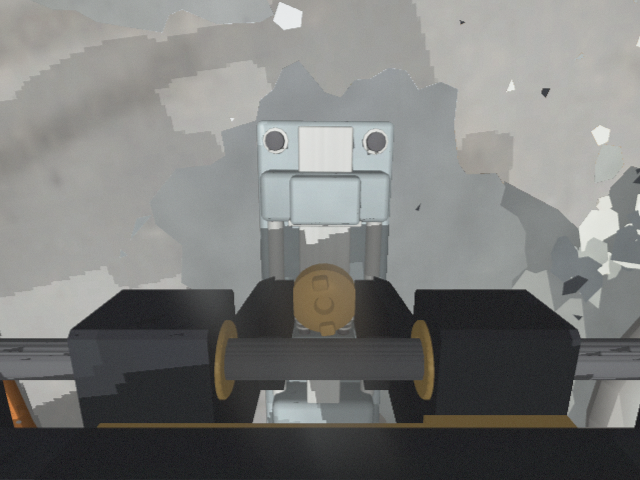

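View pics/m2.png

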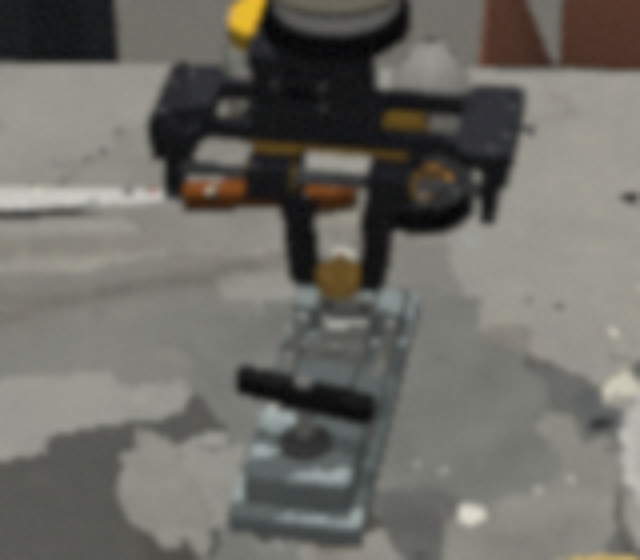

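View pics/m3.png

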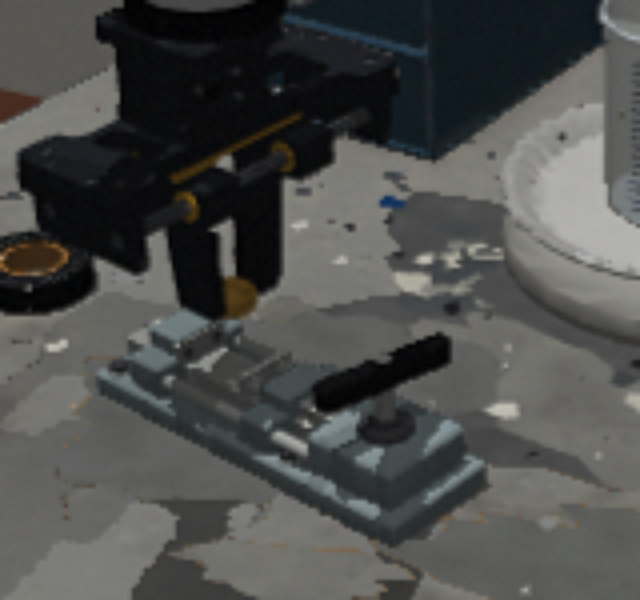

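```bash
python3 - <<'E'
from h import *
c=np.array([.5744,.1363]);t=np.radians(6.8);ex=np.array([np.cos(t),-np.sin(t)]);ey=np.array([np.sin(t),np.cos(t)])
f=lambda P:np.round([(P[:2]-c)@ex,(P[:2]-c)@ey],4)
s=r.state();tp=s['tool_pos'];print('tcp',f(tp), 'tilt', R.from_quat(s['tool_rot']).as_matrix().round(3)[2])
print('yaw',np.degrees(np.arctan2(*R.from_quat(s['tool_rot']).as_matrix()[[1,0],1])))
print('cap ctr',f(onz('wrist',(324,299.5),tp[2]+.0241)))
print('fixed jaw',f(onz('wrist',(325,224),.040)))
print('far corners',f(onz('wrist',(258,122),.014)),f(onz('wrist',(392,122),.014)))
L=campose('wrist',dict(tool_pos=np.load('l.npz')['tp'],tool_rot=np.load('l.npz')['tr']))
l=lambda u,v,z:onz('wrist',(u/2.14+230,v/2.14),z,L)
print('l fixed',f(l(215,257,.04)),'pad',f(l(210,378,.035)))
E
```

```text
tcp [0.0012 0.0343] tilt [ 0.001  0.003 -1.   ]
yaw -6.8132811368072455
cap ctr [0.0011 0.0365]
fixed jaw [0.0017 0.0587]
far corners [-0.0319  0.1053] [0.0355 0.1053]
l fixed [-0.0035  0.0582] pad [0.0001 0.0131]
```

Request:
step_arm:
  steps: [0,0,0,0.012,0,0,0,0,0.022,0,0,0,0,0.028,0,0,0,0,0.032,0,0,0,0,0.0345,0,0,0,0,0.0345,0,0,0,0,0.0345,0]

```text
t: 10.75
tool_pos: [0.578, 0.17, 0.0151]
tool_rot: [0.748, 0.664, -0.0, -0.0]
force: [0.2, -0.4, 0.1]
gripper_width: 0.0245
```

Request:
step_arm:
  steps: [0,0,0,0.0007,0,0,0,0,0.0007,0]

```text
t: 10.92
tool_pos: [0.5783, 0.1701, 0.0148]
tool_rot: [0.748, 0.664, 0.0, 0.0]
force: [-0.4, 0.1, -0.8]
gripper_width: 0.0244
```

Request:
step_arm:
  steps: [0,0,0,0.0007,0,0,0,0,0.0007,0]

```text
t: 11.08
tool_pos: [0.5781, 0.17, 0.014]
tool_rot: [0.748, 0.664, 0.0, 0.0]
force: [-0.3, 0.5, -1.2]
gripper_width: 0.0249
```

```bash
python3 - <<'E'
from h import *
im=vision.snapshot('wrist');cv2.imwrite('pics/n.png',im[:,:,::-1])
n='scene';im=vision.snapshot(n);cv2.imwrite('pics/n3.png',cv2.resize(im[150:300,190:350,::-1],None,fx=4,fy=4))
s=r.state();print(s['tool_pos'],s['force'])
E
```

```text
[0.57804511 0.17000753 0.01399155] [ 0.47212287  0.07015366 -0.91885134]
```

View pics/n.png

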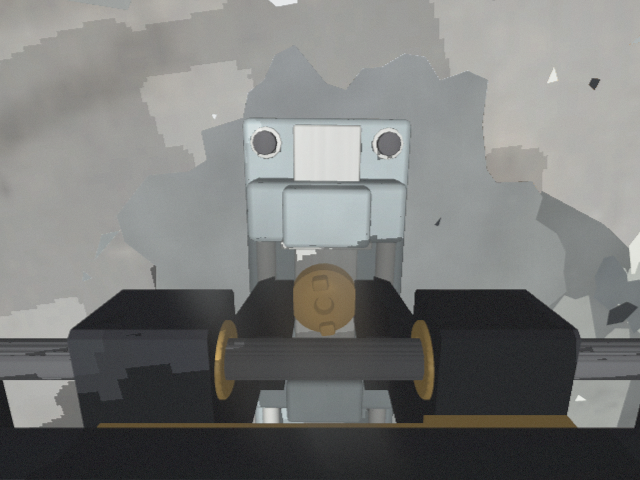

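View pics/n3.png

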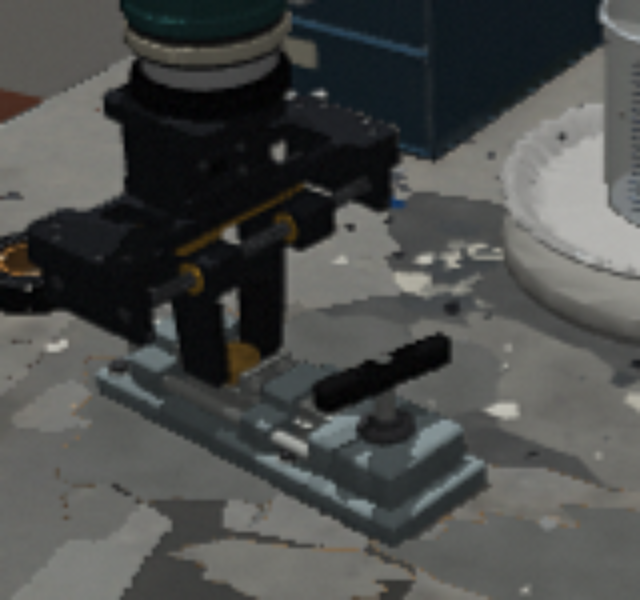

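Request:
step_arm:
  steps: [0,0,0,0.0006,0,0,0,0,0.0006,0]

```text
t: 11.35
tool_pos: [0.5781, 0.17, 0.0139]
tool_rot: [0.748, 0.664, 0.0, 0.0]
force: [-1.8, -0.3, 4.5]
gripper_width: 0.0248
```

Request:
step_arm:
  steps: [0,0,0,0.0006,0,0,0,0,0.0006,0]

```text
t: 11.52
tool_pos: [0.5781, 0.17, 0.0138]
tool_rot: [0.748, 0.664, -0.0, -0.0]
force: [-3.0, -0.7, 8.9]
gripper_width: 0.025
```

Request:
step_arm:
  steps: [0,0,0,-0.0008,0,60,0,0,-0.0008,0,60,0,0,-0.0008,0,60,0,0,-0.0008,0,60,0,0,-0.0008,0,60,0,0,-0.0008,0]

```text
t: 12.02
tool_pos: [0.5779, 0.17, 0.0132]
tool_rot: [0.748, 0.664, -0.0, -0.0]
force: [-0.2, 0.3, -0.6]
gripper_width: 0.0529
```

Request:
step_arm:
  steps: [60,0,0,-0.005,0,60,0,0,-0.02,0,60,0,0,-0.045,0,60,0,0,-0.075,0,60,-0.02,0,-0.105,0,60,-0.05,0,-0.13,0,60,-0.08,0,-0.14,0,60,-0.1,0,-0.14,0,60,-0.1,0,-0.14,0,60,-0.1,0,-0.14,0]

```text
t: 12.85
tool_pos: [0.5662, 0.07, 0.1541]
tool_rot: [0.749, 0.663, 0.0, 0.0]
force: [0.9, 0.1, -0.7]
gripper_width: 0.0528
```

```bash
python3 - <<'E'
from h import *
s=r.state();print(s['t'],s['tool_pos'],s['force'])
im=vision.snapshot('wrist');cv2.imwrite('pics/o.png',im[:,:,::-1])
np.savez('o.npz',tp=s['tool_pos'],tr=s['tool_rot'])
cv2.imwrite('pics/o2.png',cv2.resize(im[0:240,220:440,::-1],None,fx=2.5,fy=2.5,interpolation=2))
E
```

```text
12.85 [0.56618172 0.06998835 0.15407478] [ 0.89808319  0.09562924 -0.74818371]
```

View pics/o2.png

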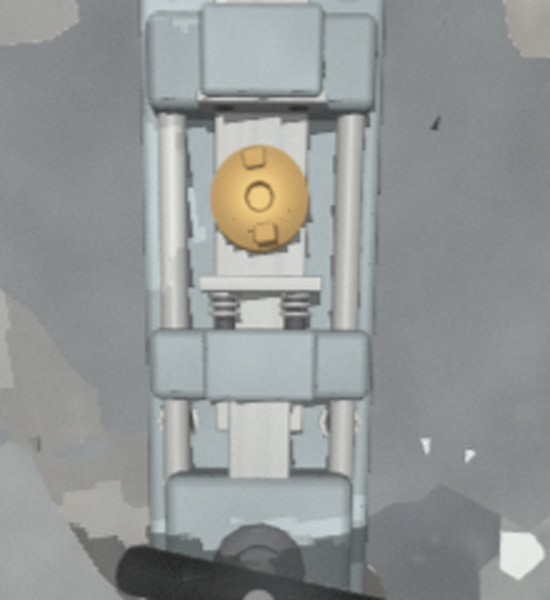

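```bash
python3 - <<'E'
from h import *
im=cv2.imread('pics/o.png');cv2.imwrite('pics/o3.png',cv2.resize(im[190:300,230:430],None,fx=4,fy=4,interpolation=2))
print(r.state()['q'])
E
```

```text
[8.03633524e-02 1.20020995e-01 1.90339880e+00 6.35555609e-04
 1.11812687e+00 1.99929748e-01]
```

View pics/o3.png

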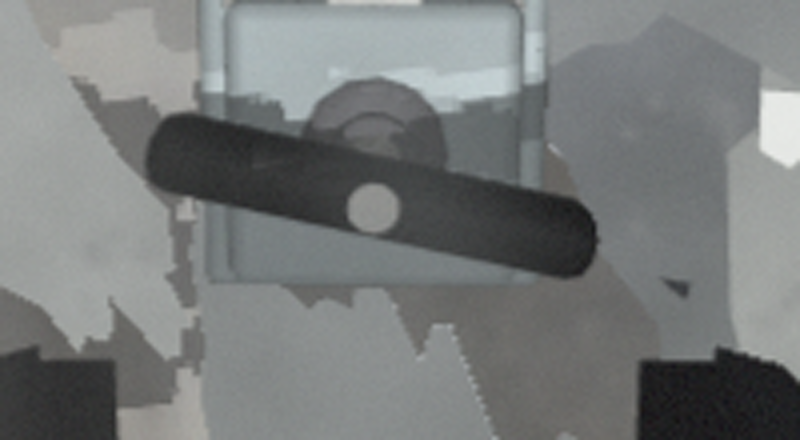

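```bash
python3 - <<'E'
from h import *
s=r.state()
A=onz('wrist',(323.25,242),.0765);a,b=onz('wrist',(230+155/4,190+153/4),.070),onz('wrist',(230+590/4,190+240/4),.070)
print(A,a,b,np.linalg.norm(a-b),np.degrees(np.arctan2(b[1]-a[1],b[0]-a[0])))
Rm=R.from_quat(s['tool_rot']).as_matrix();print(s['tool_pos'],(Rm.T@(A-s['tool_pos'])).round(4), np.degrees(np.arctan2(Rm[1,0],Rm[0,0])))
E
```

```text
[0.56517603 0.06804872 0.0765    ] [0.53027524 0.07990242 0.07      ] [0.60044515 0.05635681 0.07      ] 0.07401494534506041 -18.549246111196926
[0.56603826 0.07077262 0.1535696 ] [-0.0029 -0.0005  0.0771] 83.1334231890608
```

Request:
step_arm:
  steps: [60,-0.003,-0.0005,0,-7,60,-0.003,-0.0005,0,-14,60,-0.003,-0.0005,0,-21,60,-0.003,-0.0005,0,-28,60,-0.003,-0.0005,0,-35,60,-0.003,-0.0005,0.01,-42,60,-0.003,-0.0005,0.02,-49,60,-0.003,-0.0005,0.03,-56,60,-0.003,-0.0005,0.04,-63,60,-0.003,-0.0005,0.05,-70,60,-0.003,-0.0005,0.055,-77,60,-0.003,-0.0005,0.055,-78.5]

```text
t: 13.9
tool_pos: [0.5635, 0.0692, 0.0958]
tool_rot: [0.156, 0.988, -0.0, -0.002]
force: [0.2, 0.1, -0.5]
gripper_width: 0.0526
```

Request:
step_arm:
  steps: [60,0,0,0,0,60,0,0,0,0]

```text
t: 14.07
tool_pos: [0.565, 0.0689, 0.0978]
tool_rot: [0.159, 0.987, 0.0, -0.001]
force: [0.8, -0.9, 0.7]
gripper_width: 0.0531
```

```bash
python3 - <<'E'
from h import *
s=r.state();print(s['t'],s['tool_pos'],s['q'])
Rm=R.from_quat(s['tool_rot']).as_matrix();print(np.degrees(np.arctan2(Rm[1,0],Rm[0,0])))
im=vision.snapshot('wrist');cv2.imwrite('pics/p.png',im[:,:,::-1])
E
```

```text
14.0667 [0.56498678 0.06891625 0.09779543] [ 7.74153975e-02  1.75090881e-01  1.95269968e+00  3.77960849e-04
  1.01503878e+00 -1.17429582e+00]
161.70632696908783
```

View pics/p.png

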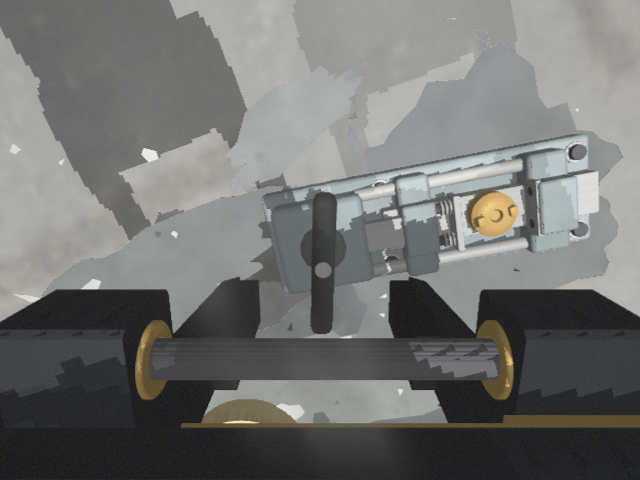

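```bash
python3 - <<'E'
from h import *
s=r.state();Rm=R.from_quat(s['tool_rot']).as_matrix()
for uv,z in (((323,270),.0765),((324.5,197),.07),((321.5,328),.07)):
    P=onz('wrist',uv,z);print(P,(Rm.T@(P-s['tool_pos'])).round(4))
E
```

```text
[0.56619221 0.06726802 0.0765    ] [-0.0014 -0.0011  0.0217]
[0.53173076 0.07944236 0.07      ] [ 0.0352 -0.0003  0.0282]
[0.60029628 0.05509068 0.07      ] [-0.0376 -0.0019  0.0282]
```

Request:
step_arm:
  steps: [60,-0.0014,-0.001,0.01,1,60,-0.0014,-0.001,0.02,1,60,-0.0014,-0.001,0.03,1,60,-0.0014,-0.001,0.04,1,60,-0.0014,-0.001,0.048,1,60,-0.0014,-0.001,0.054,1,60,-0.0014,-0.001,0.054,1,60,-0.0014,-0.001,0.054,1]

```text
t: 14.78
tool_pos: [0.5659, 0.0663, 0.0438]
tool_rot: [0.168, 0.986, -0.0, -0.001]
force: [-0.3, -0.1, 0.2]
gripper_width: 0.0529
```

Request:
step_arm:
  steps: [0,0,0,0,0,0,0,0,0,0,0,0,0,0,0,0,0,0,0,0,0,0,0,0,0,0,0,0,0,0,0,0,0,0,0,0,0,0,0,0,0,0,0,0,0]

```text
t: 15.53
tool_pos: [0.5669, 0.0676, 0.0448]
tool_rot: [0.168, 0.986, 0.001, 0.001]
force: [1.4, 5.9, -1.0]
gripper_width: 0.0119
```

```bash
cat > q.py <<'E'
from h import *
s=r.state();Rm=R.from_quat(s['tool_rot']).as_matrix()
print('t',s['t'],'pos',s['tool_pos'].round(4),'yaw',round(np.degrees(np.arctan2(Rm[1,0],Rm[0,0])),2),'F',s['force'].round(1),'T',s['ft_torque'].round(3),'tau6',round(s['tau'][5],3),'w',round(s['gripper_width'],4),'q6',round(s['q'][5],3))
E
python3 q.py
```

```text
t 15.5333 pos [0.5669 0.0676 0.0448] yaw 160.66 F [ 1.4  5.9 -1. ] T [ 0.817 -0.221 -0.138] tau6 -0.113 w 0.0119 q6 -1.161
```

Request:
step_arm:
  steps: [0,0,0.0013,0,2,0,0,0.0013,0,6,0,0,0.0013,0,11,0,0,0.0013,0,16,0,0,0.0013,0,21,0,0,0.0013,0,26,0,0,0.0013,0,31,0,0,0.0013,0,36,0,0,0.0013,0,41,0,0,0.0013,0,46]

```text
t: 16.37
tool_pos: [0.5661, 0.0668, 0.0447]
tool_rot: [0.541, 0.841, -0.001, -0.0]
force: [-3.0, -2.1, 3.3]
gripper_width: 0.0118
```

```bash
python3 q.py
```

```text
t 16.3667 pos [0.5661 0.0668 0.0447] yaw 114.54 F [-3.  -2.1  3.3] T [-0.263  0.333  0.314] tau6 -0.759 w 0.0118 q6 -0.352
```

Request:
step_arm:
  steps: [0,0,0,0,4,0,0,0,0,8,0,0,0,0,12,0,0,0,0,16,0,0,0,0,20,0,0,0,0,24,0,0,0,0,28,0,0,0,0,32,0,0,0,0,36]

```text
t: 17.12
tool_pos: [0.5652, 0.0667, 0.0448]
tool_rot: [0.774, 0.633, -0.002, -0.0]
force: [-5.0, -2.4, 5.7]
gripper_width: 0.0118
```

```bash
python3 q.py
```

```text
t 17.1167 pos [0.5652 0.0667 0.0448] yaw 78.59 F [-5.  -2.4  5.7] T [-0.291  0.808  0.379] tau6 -0.539 w 0.0118 q6 0.275
```

Request:
step_arm:
  steps: [0,0,0,0,4,0,0,0,0,8,0,0,0,0,12,0,0,0,0,16,0,0,0,0,20]

```text
t: 17.53
tool_pos: [0.5647, 0.0668, 0.0447]
tool_rot: [0.872, 0.489, -0.002, -0.0]
force: [-6.6, -2.0, 5.9]
gripper_width: 0.0118
```

```bash
python3 q.py
```

```text
t 17.5333 pos [0.5647 0.0668 0.0447] yaw 58.59 F [-6.6 -2.   5.9] T [-0.211  1.003  0.292] tau6 -0.539 w 0.0118 q6 0.624
```

Request:
step_arm:
  steps: [0,-0.0005,-0.0011,0,3,0,-0.0005,-0.0011,0,6,0,-0.0005,-0.0011,0,9,0,-0.0005,-0.0011,0,12]

```text
t: 17.87
tool_pos: [0.5645, 0.067, 0.0447]
tool_rot: [0.918, 0.396, -0.001, 0.0]
force: [-2.7, -2.0, 4.5]
gripper_width: 0.0119
```

```bash
python3 q.py
```

```text
t 17.8667 pos [0.5645 0.067  0.0447] yaw 46.64 F [-2.7 -2.   4.5] T [-0.173  0.571  0.359] tau6 -0.324 w 0.0119 q6 0.833
```

Request:
step_arm:
  steps: [0,0,0,0,3,0,0,0,0,6,0,0,0,0,9]

```text
t: 18.12
tool_pos: [0.5644, 0.0672, 0.0448]
tool_rot: [0.947, 0.323, -0.001, 0.0]
force: [-4.1, -0.8, 4.8]
gripper_width: 0.0118
```

```bash
python3 q.py
```

```text
t 18.1167 pos [0.5644 0.0672 0.0448] yaw 37.63 F [-4.1 -0.8  4.8] T [-0.057  0.661  0.328] tau6 -0.326 w 0.0118 q6 0.99
```

Request:
step_arm:
  steps: [0,0,0,0,3,0,0,0,0,6]

```text
t: 18.28
tool_pos: [0.5643, 0.0673, 0.0447]
tool_rot: [0.962, 0.273, -0.001, 0.0]
force: [-3.6, -0.8, 5.2]
gripper_width: 0.0118
```

```bash
python3 q.py
```

```text
t 18.2833 pos [0.5643 0.0673 0.0447] yaw 31.63 F [-3.6 -0.8  5.2] T [-0.076  0.694  0.344] tau6 -0.326 w 0.0118 q6 1.095
```

Request:
step_arm:
  steps: [0,0,-0.0005,0,3,0,0,-0.0005,0,6]

```text
t: 18.45
tool_pos: [0.5642, 0.0674, 0.0448]
tool_rot: [0.975, 0.222, -0.001, 0.001]
force: [-3.9, -3.0, 4.1]
gripper_width: 0.0115
```

```bash
cat >> q.py <<'E'
v=[]
for i in range(3):
    vision.camera_params('side'); vision.snapshot('side'); v.append(r.state()['ft_torque'][2])
print(np.round(v,3))
im=vision.snapshot('scene');cv2.imwrite('pics/z.png',cv2.resize(im[150:300,190:350,::-1],None,fx=4,fy=4))
E
python3 q.py
```

```text
t 18.45 pos [0.5642 0.0674 0.0448] yaw 25.64 F [-3.9 -3.   4.1] T [-0.204  0.55   0.307] tau6 -0.322 w 0.0115 q6 1.2
[0.124 0.047 0.048]
```

View pics/z.png

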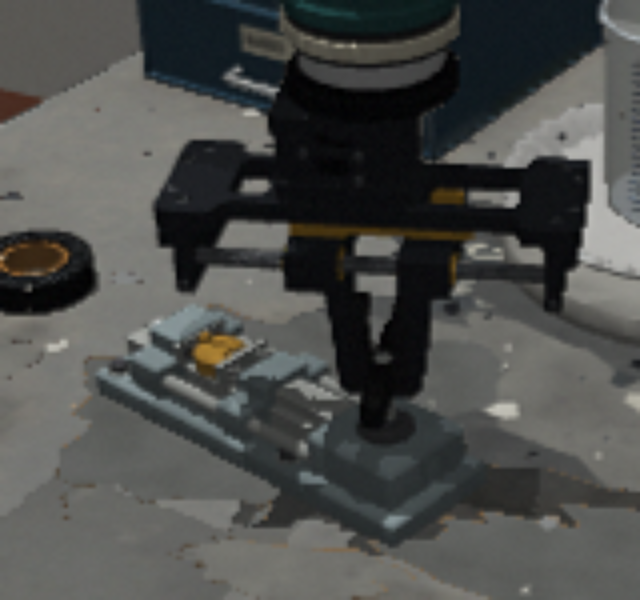

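```bash
sed -i '/^v=\[\]/,$d' q.py; python3 q.py
```

```text
t 18.65 pos [0.5642 0.0675 0.0447] yaw 25.81 F [-4.4 -3.3  6. ] T [-0.379  0.767  0.014] tau6 0.059 w 0.0119 q6 1.197
```

Request:
step_arm:
  steps: [0,0,0,0,3,0,0,0,0,6]

```text
t: 18.82
tool_pos: [0.5641, 0.0676, 0.0447]
tool_rot: [0.985, 0.171, -0.001, 0.0]
force: [-4.8, -2.4, 5.9]
gripper_width: 0.0119
```

```bash
python3 q.py
```

```text
t 18.8167 pos [0.5641 0.0676 0.0447] yaw 19.72 F [-4.8 -2.4  5.9] T [-0.228  0.778  0.36 ] tau6 -0.362 w 0.0119 q6 1.303
```

Request:
step_arm:
  steps: [0,0,0,0,3]

```text
t: 18.9
tool_pos: [0.5641, 0.0676, 0.0447]
tool_rot: [0.989, 0.145, -0.001, 0.0]
force: [-5.6, -1.3, 5.6]
gripper_width: 0.0117
```

```bash
python3 q.py
```

```text
t 18.9 pos [0.5641 0.0676 0.0447] yaw 16.71 F [-5.6 -1.3  5.6] T [-0.204  0.829  0.294] tau6 -0.309 w 0.0117 q6 1.356
```

Request:
step_arm:
  steps: [0,0,0,0,3]

```text
t: 18.98
tool_pos: [0.5641, 0.0677, 0.0447]
tool_rot: [0.993, 0.119, -0.001, 0.0]
force: [-4.7, -1.4, 6.1]
gripper_width: 0.0116
```

```bash
python3 q.py
```

```text
t 18.9833 pos [0.5641 0.0677 0.0447] yaw 13.7 F [-4.7 -1.4  6.1] T [-0.175  0.901  0.376] tau6 -0.296 w 0.0116 q6 1.408
```

Request:
step_arm:
  steps: [0,0,0,0,3]

```text
t: 19.07
tool_pos: [0.5641, 0.0678, 0.0447]
tool_rot: [0.996, 0.093, -0.001, 0.0]
force: [-5.3, -1.4, 6.4]
gripper_width: 0.0115
```

```bash
python3 q.py
```

```text
t 19.0667 pos [0.5641 0.0678 0.0447] yaw 10.7 F [-5.3 -1.4  6.4] T [-0.067  0.9    0.411] tau6 -0.285 w 0.0115 q6 1.461
```

Request:
step_arm:
  steps: [0,0,0,0,3]

```text
t: 19.15
tool_pos: [0.5641, 0.0679, 0.0447]
tool_rot: [0.998, 0.067, -0.001, 0.0]
force: [-5.5, -2.2, 7.0]
gripper_width: 0.0115
```

```bash
python3 q.py
```

```text
t 19.15 pos [0.5641 0.0679 0.0447] yaw 7.71 F [-5.5 -2.2  7. ] T [-0.064  0.908  0.387] tau6 -0.273 w 0.0115 q6 1.513
```

Request:
step_arm:
  steps: [0,0,0,0,3]

```text
t: 19.23
tool_pos: [0.564, 0.0679, 0.0447]
tool_rot: [0.999, 0.041, -0.001, 0.0]
force: [-6.1, -0.7, 6.5]
gripper_width: 0.0116
```

```bash
python3 q.py
```

```text
t 19.2333 pos [0.564  0.0679 0.0447] yaw 4.71 F [-6.1 -0.7  6.5] T [-0.007  0.87   0.383] tau6 -0.26 w 0.0116 q6 1.565
```

Request:
step_arm:
  steps: [0,0,0,0,3]

```text
t: 19.32
tool_pos: [0.5641, 0.068, 0.0447]
tool_rot: [1.0, 0.015, -0.001, 0.0]
force: [-5.4, 0.0, 5.8]
gripper_width: 0.0121
```

```bash
python3 q.py
```

```text
t 19.3167 pos [0.5641 0.068  0.0447] yaw 1.71 F [-5.4  0.   5.8] T [0.034 0.852 0.401] tau6 -0.246 w 0.0121 q6 1.618
```

Request:
step_arm:
  steps: [0,0,0,0,3]

```text
t: 19.4
tool_pos: [0.5641, 0.0681, 0.0447]
tool_rot: [1.0, -0.011, -0.001, 0.0]
force: [-4.2, 0.1, 5.4]
gripper_width: 0.0117
```

```bash
python3 q.py
```

```text
t 19.4 pos [0.5641 0.0681 0.0447] yaw -1.28 F [-4.2  0.1  5.4] T [0.129 0.851 0.432] tau6 -0.231 w 0.0117 q6 1.67
```

Request:
step_arm:
  steps: [0,0,0,0,3]

```text
t: 19.48
tool_pos: [0.5641, 0.0682, 0.0448]
tool_rot: [0.999, -0.037, -0.001, 0.0]
force: [-4.6, 0.5, 5.5]
gripper_width: 0.0117
```

```bash
python3 q.py
```

```text
t 19.4833 pos [0.5641 0.0682 0.0448] yaw -4.29 F [-4.6  0.5  5.5] T [0.098 0.798 0.429] tau6 -0.215 w 0.0117 q6 1.722
```

Request:
step_arm:
  steps: [0,0,0,0,3]

```text
t: 19.57
tool_pos: [0.5641, 0.0682, 0.0447]
tool_rot: [0.998, -0.064, -0.001, 0.0]
force: [-5.2, -0.0, 5.4]
gripper_width: 0.0115
```

```bash
python3 q.py
```

```text
t 19.5667 pos [0.5641 0.0682 0.0447] yaw -7.29 F [-5.2 -0.   5.4] T [0.155 0.873 0.444] tau6 -0.2 w 0.0115 q6 1.775
```

Request:
step_arm:
  steps: [0,0,0,0,3]

```text
t: 19.65
tool_pos: [0.5641, 0.0683, 0.0447]
tool_rot: [0.996, -0.09, -0.001, 0.0]
force: [-5.6, 0.7, 5.6]
gripper_width: 0.0116
```

```bash
python3 q.py
```

```text
t 19.65 pos [0.5641 0.0683 0.0447] yaw -10.29 F [-5.6  0.7  5.6] T [0.202 0.882 0.476] tau6 -0.184 w 0.0116 q6 1.827
```

Request:
step_arm:
  steps: [0,0,0,0,0,0,0,0,0,0,0,0,0,0,0]

```text
t: 19.9
tool_pos: [0.5641, 0.0684, 0.0447]
tool_rot: [0.996, -0.089, -0.001, 0.0]
force: [-5.5, 0.6, 6.6]
gripper_width: 0.0116
```

```bash
python3 q.py; python3 - <<'E'
from h import *
im=vision.snapshot('wrist');cv2.imwrite('pics/s.png',im[:,:,::-1])
E
```

```text
t 19.9 pos [0.5641 0.0684 0.0447] yaw -10.17 F [-5.5  0.6  6.6] T [0.169 0.864 0.19 ] tau6 0.253 w 0.0116 q6 1.825
```

View pics/s.png

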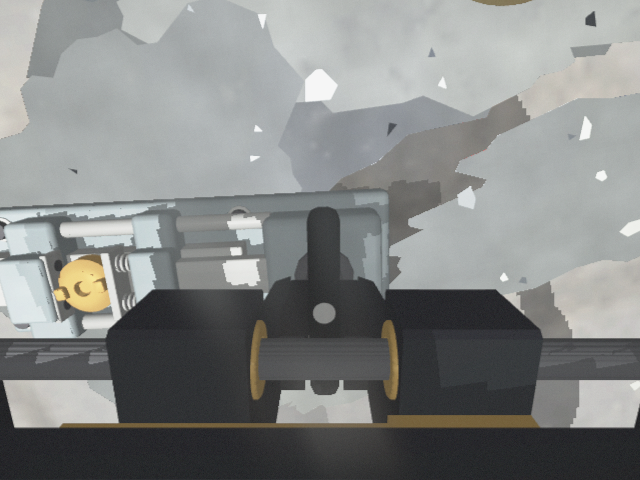

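Request:
step_arm:
  steps: [20,0,0,0,0,30,0,0,0,0,45,0,0,0,0,60,0,0,0,0,60,0,0,0,0,60,0,0,0,0,60,0,0,0,0,60,0,0,0,0]

```text
t: 20.62
tool_pos: [0.5653, 0.0682, 0.0445]
tool_rot: [0.996, -0.09, 0.0, -0.0]
force: [-0.1, -0.2, -0.3]
gripper_width: 0.0526
```

Request:
step_arm:
  steps: [60,0,0,-0.005,0,60,0,0,-0.02,0,60,0,0,-0.045,0,60,0,0,-0.075,0,60,0,0,-0.1,0,60,0,0,-0.12,0,60,0,0,-0.12,60,60,0,0,-0.12,60,60,0,0,-0.12,60,60,0,0,-0.12,60]

```text
t: 21.45
tool_pos: [0.5654, 0.0682, 0.1653]
tool_rot: [0.942, -0.336, 0.0, -0.0]
force: [0.8, 0.0, 0.1]
gripper_width: 0.0531
```

Request:
step_arm:
  steps: [60,0,0,0,-60,60,0,0,0,-60,60,0,0,0,-60,60,0,0,0,-60,60,0,0,0,-60,60,0,0,0,-60,60,0,0,0,-60,60,0,0,0,-60,60,0,0,0,-60,60,0,0,0,-60,60,0,0,0,-60,60,0,0,0,-60]

```text
t: 22.45
tool_pos: [0.5653, 0.0682, 0.1647]
tool_rot: [0.983, 0.182, 0.0, 0.0]
force: [-0.8, -0.1, -0.8]
gripper_width: 0.0527
```

```bash
python3 q.py; python3 - <<'E'
from h import *
im=vision.snapshot('wrist');cv2.imwrite('pics/u.png',im[:,:,::-1])
n='scene';im=vision.snapshot(n);cv2.imwrite('pics/u3.png',cv2.resize(im[150:300,190:350,::-1],None,fx=4,fy=4,interpolation=2))
E
```

```text
t 22.45 pos [0.5653 0.0682 0.1647] yaw 20.97 F [-0.8 -0.1 -0.8] T [0.054 0.042 0.002] tau6 0.001 w 0.0527 q6 1.281
```

View pics/u.png

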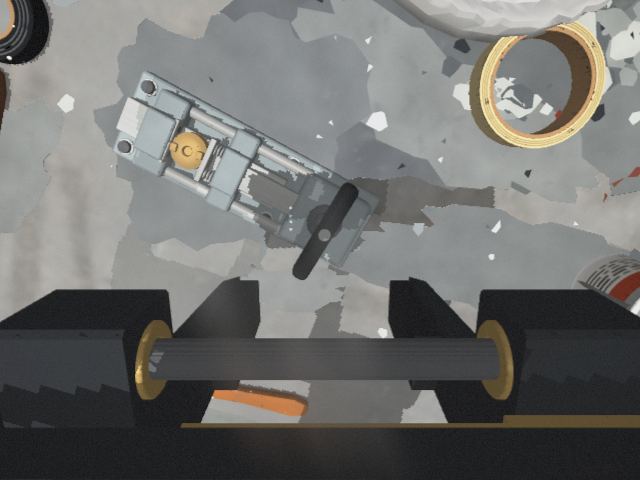

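View pics/u3.png

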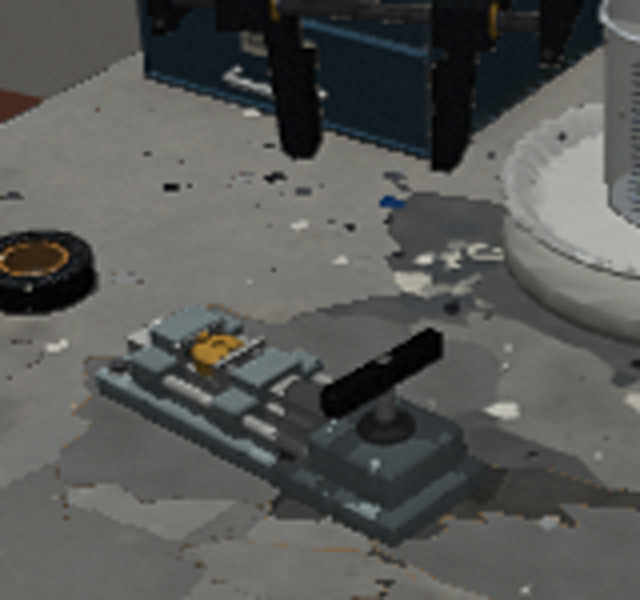

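```bash
python3 - <<'E'
from h import *
a,b=onz('wrist',(350,189),.07),onz('wrist',(302,272),.07)
print(a,b,np.linalg.norm(a-b),np.degrees(np.arctan2(b[1]-a[1],b[0]-a[0])))
im=cv2.imread('pics/u.png');cv2.imwrite('pics/u4.png',cv2.resize(im[60:240,100:300],None,fx=4,fy=3.3,interpolation=2)[:600])
E
```

```text
[0.59934405 0.0617416  0.07      ] [0.53215078 0.07143526 0.07      ] 0.06788889412765955 171.79084499356202
```

View pics/u4.png

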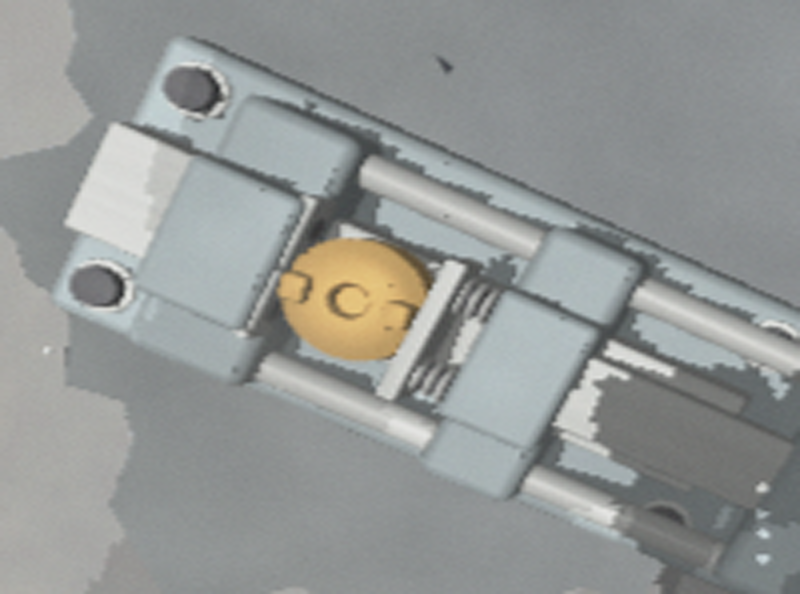

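```bash
python3 -c "
from bench import r
print(r.sign_off())"
```

```text
the job is handed in; nothing more can be done
None
```

I stood the brass air cap on the seat, horns up, turned the vise handle clockwise until the jaw took hold, went about 29° past first grip, and let go. I have handed the job in. It took about 22.5 s of the 61 s.

**Clamp force:** my two estimates disagree, but both lie inside the 14–38 N window.
- The rise in turning torque, about 0.14 N·m over friction, gives roughly 20 N.
- The angle past first grip, about 0.5 rad, gives roughly 28 N. The grip point itself is only known to a few degrees, because the torque rose more gently than the stated 0.39 N·m per rad.

**Last checks:**
- **Cap:** the pictures show it upright and flat, touching both the fixed jaw and the sprung pad.
- **Handle:** it stayed where I left it. The bar reads about −8° in the picture against −10° from the tool, which is within my measuring error.
- **Gripper:** it is open and well clear, with no force on it.
- **Bystanders:** I never touched any of them or the pink look-alike, but I did not measure their positions again at the end.

**Gripper discrepancy:** the fingertips appear about 28 mm shorter than the description says. My first close therefore went above the cap without touching it. I measured the offset in the wrist and side views and used it for every grasp after that.

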